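# Line the jars up by height on the rail

### The job

Line up the three bead jars and the dropper bottle by height on the wooden rail: the tallest on the round mark next to the brass cube, then each next shorter one on the next mark, so that the shortest stands next to the white tin. Stand each one upright in the middle of its mark, set it down without dropping or tipping it, and leave the cube, the tin and the other things on the bench where they are.

Things in the scene. Friction and masses are not known exactly. Their poses are not given: they have to be found in the camera images.
- rail: dark wooden board, 84 x 410 x 14 mm, fixed flat on the bench, long side facing the robot (yaw at most 7 degrees); origin at the centre of its underside, y along its length to the robot's left, z up. Four round cork marks, 60 mm across their brass rims, flush with its top, lie along its middle line 74 mm apart: at y = +111, +37, -37, -111 mm, x = 0, z = 14 mm
- brass_cube: plain brass cube with small round hollows in its faces (dapping block), 44 x 44 x 44 mm, loose, standing on one end of the rail, 180 mm from the rail's middle, beyond the last mark; it shows which end of the row is the tall end; origin at the centre of its underside, z up
- white_tin: low white round lidded tin, 41 mm across and 21 mm high, loose, standing on the other end of the rail, 180 mm from its middle; origin at the centre of its underside, z up
- jar_short: the shortest and widest of three round stoppered glass bead jars: 50 mm across, 67 mm high with its stopper, straight glass body up to about 45 mm, 90 g (0.7 to 1.4 times); loose, upright on the bench; origin at the centre of its underside, z up
- jar_middle: the middle one of three round stoppered glass bead jars: 46 mm across, 77 mm high with its stopper, straight glass body up to about 50 mm, 90 g (0.7 to 1.4 times); loose, upright on the bench; origin at the centre of its underside, z up
- jar_tall: the tallest and slimmest of three round stoppered glass bead jars: 42 mm across, 88 mm high with its stopper, straight glass body up to about 55 mm, 90 g (0.7 to 1.4 times); loose, upright on the bench; origin at the centre of its underside, z up
- dropper_bottle: small round brown bottle with a black dropper top, the tallest of the four: 33 mm across, 102 mm high; straight body up to about 55 mm, round shoulder to 65 mm, then a cap 24 mm and a rubber bulb 13 mm across; 70 g (0.7 to 1.4 times); loose, upright on the bench; origin at the centre of its underside, z up
- spool: bystander: black-flanged spool of copper wire, 54 x 48 x 40 mm, on the bench to the right of and behind the rail; origin at the centre of its underside, z up
- tweezers: bystander: steel tweezers lying on the bench behind the jars, 13 x 140 x 8 mm, long along y; origin at the centre of its underside, z up
- steel_block: bystander: flat square steel bench block, 65 x 65 x 19 mm, on the bench behind the jars; origin at the centre of its underside, z up
Things that resemble listed ones, but are neither listed nor needed, are in the scene too. Leave any pink look-alike of the jar_short alone. Leave any turquoise look-alike of the dropper_bottle alone.

How it is judged:
By the outcome, as a careful person would: the job done as asked, in the order asked, and still so for the second after the job is handed in, with the robot touching nothing.
It also fails if it takes over 93 s, if anything falls off the work surface, if the arm or the gripper's body presses on something with over 40 N, if the wrist force passes 120 N, or if a joint passes its speed limit or range.

### The arm

A 6-joint arm with a two-finger parallel gripper is mounted at the origin on a cart in front of the work surface, level with it; the furniture and walls round the work are solid. World frame = base frame: x ahead of the robot, y to its left, z up, the work surface at z = 0. Lengths are in m, angles in degrees, forces in N, time in s.
With the tool pointing down it reaches from about 0.375 to 0.925 m from the base axis. Payload 5.7 kg.
Tool frame: the origin (TCP) lies midway between the tips of the shut fingers; the grasp point (between the pads) lies 19 mm behind it (grip_point_offset is the distance from the TCP to the grasp point, in m); z points along the fingers, y is the line along which they close (so a half turn about z gives the same grasp; the last joint's range is limited). The gripper opens to 85 mm and grips with 20 to 120 N. Pads are 22 mm wide; open, the fingers measure 114 mm over their backs; the gripper's body (76 mm by 85 mm) begins 54 mm behind the grasp point. The pads swing forward as they close: fully open they stand 13 mm farther back than shut.
Start: joints at [68.921, 20.558, 86.54, -0, 72.909, -6.595], TCP at [0.15, 0.581, 0.231] pointing down, gripper open.
Joint ranges: [-170.27, 170.27], [-57.76, 135], [12.27, 136.19], [-55.21, 235.2], [11.17, 155.16], [-170.74, 170.74]. Speed limits (degrees/s): [136.94, 136.94, 180, 180, 180, 180].

### API

Orientations are given as a 3x3 rotation matrix whose columns are the frame's x, y, z axes.
In Python, from plant import get_state, camera, camera_params, sign_off, recognise, cut_out, mark_of, grip_point_offset gives the robot as it stands.
- The arm moves only by the tool jog_arm, never from a script. Its argument "commands" is a list of rows, each a list of 3 entries, a list of its own where there are three numbers: the turn, a rotation vector about the tool's x, y, z in degrees, then the shift along the tool's x, y, z in m, then the closure, from 0 (fully open) to 1 (shut). In form: [[[rx, ry, rz], [tx, ty, tz], fingers], ...]. A call has exactly 5 rows; each row shifts and turns the commanded pose from where the row before left it, along the tool's axes as they then stand; what a row does not reach is not made up. A row lasts 1/12 s, in which the tool goes at most 41.7 mm and 7.16 degrees, less where a joint would pass 70% of its speed; a pose out of reach is approached as far as the arm can. A call with a gripper value outside its range is refused whole. The fingers move at their own pace and stop on an object; the grip force is fixed at half the most. Time passes only in rows, so rows that do not move let the fingers close, or fill a call up. It gives the time, the measured TCP pose, the force, the opening and the grip force at its end, in the units of the state.
- get_state(): the state, without advancing time (a new reading comes with each control period).
- camera(name): name is "side" or "top" or "wrist"; returns the picture (480x640x3 uint8, red, green, blue); there is no depth.
- camera_params(name): a dict with "fx", "fy", "cx", "cy" (pixels), "k1" (the pictures are not rectified: a ray, as slopes to the right and down, at radius r is drawn at 1 + k1 r^2 times it, then the intrinsics apply), "R" (3x3) and "t" (3): a world point X has camera coordinates R X + t; the wrist camera has in their place "mount" (4x4, takes a point from camera to tool coordinates, whose origin is the TCP and whose axes are the flange's). Camera axes: x right, y down, z forward; pixel columns grow to the right and rows downward; lengths in m; the calibration is good to about 2 mm. A picture is of the moment at which its call begins: read the wrist's pose just before it. camera_params takes no time and is no camera call.
- sign_off(): hands the job in; it is judged then, once.
Trained networks look in the newest picture that a camera, given by its name, has taken for a name from the list of things; names that differ only in an ending like _2 or _b are one class to them, and where a whole thing is asked for, a point or a joint stands for the part that bears it (a point fixed in the world has none). Each returns a list of dicts, best first, with "p" (0 to 1); they miss things now and then, are a little off and sometimes report something else, mostly with a low value. They report only what shows in the picture. A call takes as long as a camera call. They do not tell look-alikes from the thing itself.
- recognise(camera, label): "extent" ([left, top, right, bottom] in pixels, round what is visible of it).
- cut_out(camera, label): "region" (480x640 bool, what is visible of it) and "extent" ([left, top, right, bottom] in pixels, round what is visible of it).
- mark_of(camera, label): "uv" ([column, row] in pixels: a listed point, or the origin of a listed thing).
The state is a dict: "clock": time; "joints": joint angles; "qd": joint speeds; "joint_efforts": joint torques, N m; "ee_pos": TCP position; "eef_rot": TCP orientation; "contact_force": force on the tool from outside, world axes, zero at the start; "moment": the same for the moment, N m; "finger_gap": finger opening in m; "grasp_force": force on a finger pad.
Only numpy, scipy, OpenCV 4.12 (cv2) and the standard library are available. Lean on these libraries where they do the work, as an engineer would, in place of code of your own. Each camera call takes 0.05 s, during which the arm holds its last target. There are 200 camera calls.

## Working session

There is one attempt and no reset: what is moved stays moved. The work goes in short steps, Python scripts to look and compute and a tool call to move; the robot and the scene stay as the last step left them, time stands still between calls to the robot, and variables do not carry over. Pictures are saved under pics/ and viewed, at most 14 in all, crops included, and the job is handed in when it is done.

Besides the shell and the picture viewer there is one more tool, called after "Request:" as name(argument=value, ...), one argument or row to a line, values as JSON. jog_arm: Moves the arm, as the interface text tells. Its arguments: {"type":"object","properties":{"commands":{"type":"array","items":{"type":"array"}}},"required":["commands"]}

```bash
mkdir -p pics; ls; python3 - <<'E'
from plant import *
import cv2,numpy as np
s=get_state();print(s)
print(grip_point_offset)
for n in("top","side"):
    im=camera(n);cv2.imwrite(f"pics/{n}0.png",im[:,:,::-1]);print(n,camera_params(n))
    for l in["rail","brass_cube","white_tin","jar_short","jar_middle","jar_tall","dropper_bottle","spool","tweezers","steel_block"]:
        print(l,[(np.round(d["uv"]).tolist(),round(d["p"],2)) for d in mark_of(n,l)[:3]] if n=="top" else "",[(np.round(d["extent"]).tolist(),round(d["p"],2)) for d in recognise(n,l)[:3]])
print(camera_params("wrist"))
E
```

```text
pics
{'clock': 0.0, 'joints': array([ 6.89219744e+01,  2.05969012e+01,  8.65996364e+01,  1.71238986e-03,
        7.29092643e+01, -6.59379218e+00]), 'qd': array([-0.03389591,  0.06353234, -0.0294666 , -0.0824988 ,  0.02865315,
        0.01480145]), 'joint_efforts': array([-2.42838643e-03, -5.27604854e+01, -2.78617859e+01, -5.14844269e-04,
        1.32147819e-02, -5.71468684e-05]), 'ee_pos': array([0.14980599, 0.5802857 , 0.23046003]), 'eef_rot': array([[-9.68214216e-01,  2.50121479e-01, -6.90761663e-04],
       [ 2.50122317e-01,  9.68212731e-01, -1.71276434e-03],
       [ 2.40405086e-04, -1.83109769e-03, -9.99998295e-01]]), 'contact_force': array([-0.04380779, -0.84131481, -0.50939284]), 'moment': array([ 0.02448974,  0.01514876, -0.05289884]), 'grasp_force': 0.0, 'finger_gap': 0.08576074416981805}
0.0187
top {'fx': 455.5808738011802, 'fy': 455.5808738011802, 'cx': 335.08431495187517, 'cy': 245.46060941916974, 'k1': 0.010192292711375627, 'R': array([[ 3.65174722e-03, -9.99250959e-01, -3.85251395e-02],
       [-9.96490511e-01, -4.14503905e-04, -8.37047721e-02],
       [ 8.36261050e-02,
[... 1655 characters left out ...]
272.0], 0.97)]
dropper_bottle  [([335.0, 193.0, 350.0, 230.0], 0.85), ([306.0, 254.0, 324.0, 298.0], 0.57)]
spool  [([326.0, 197.0, 337.0, 215.0], 0.61)]
tweezers  []
steel_block  [([222.0, 259.0, 251.0, 273.0], 0.43)]
{'fx': 340.7240437613152, 'fy': 340.7240437613152, 'cx': 322.8392402706114, 'cy': 243.93021638895655, 'k1': -0.029298754525748927, 'mount': array([[-2.82606351e-04, -9.54652287e-01, -2.97722911e-01,
         7.69826097e-02],
       [ 9.99999142e-01,  1.10953096e-04, -1.30499778e-03,
        -6.51102606e-04],
       [ 1.27885239e-03, -2.97723024e-01,  9.54651437e-01,
        -1.42977290e-01],
       [ 0.00000000e+00,  0.00000000e+00,  0.00000000e+00,
         1.00000000e+00]])}
```

```bash
python3 - <<'E'
import cv2
a=cv2.imread("pics/top0.png")[140:380,180:500]
cv2.imwrite("pics/top0c.png",cv2.resize(a,(800,600),interpolation=cv2.INTER_CUBIC))
a=cv2.imread("pics/side0.png")[170:380,210:490]
cv2.imwrite("pics/side0c.png",cv2.resize(a,(800,600),interpolation=cv2.INTER_CUBIC))
E
```

```text
(no output)
```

View pics/top0c.png

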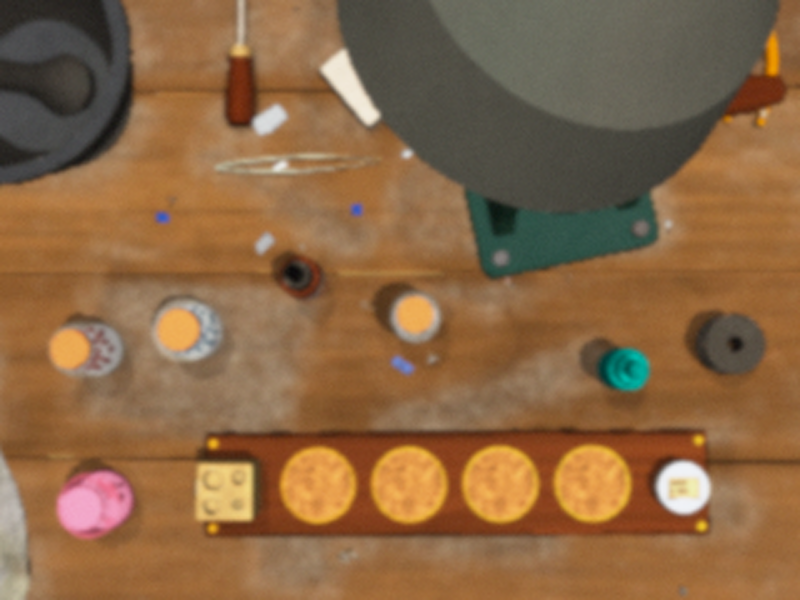

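View pics/side0c.png

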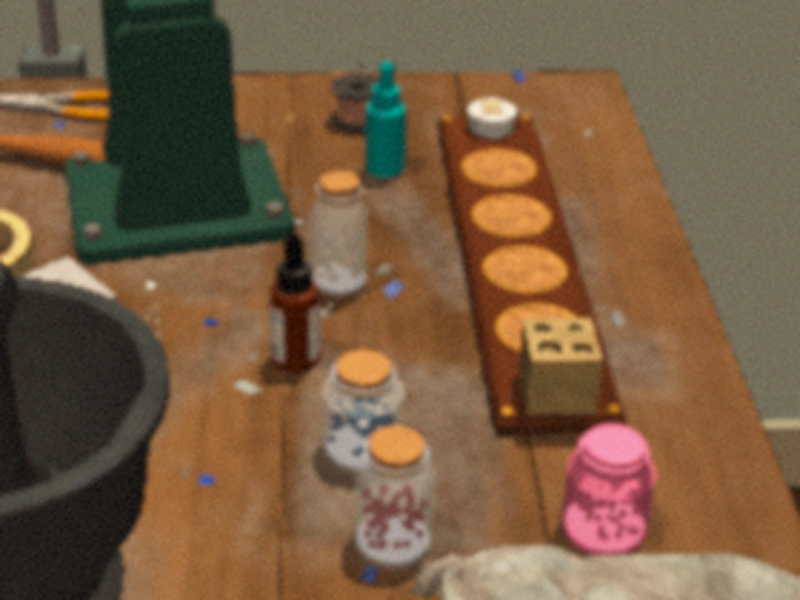

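```bash
cat > h.py <<'E'
from plant import *
import cv2,numpy as np
from scipy.optimize import least_squares
P={n:camera_params(n) for n in("top","side")}
prof={'jar_short':[(25,0),(25,45),(18,67)],'jar_middle':[(23,0),(23,50),(16,77)],'jar_tall':[(21,0),(21,55),(15,88)],
 'dropper_bottle':[(16.5,0),(16.5,55),(12,65),(6.5,102)]}
th=np.linspace(0,2*np.pi,40)
def dist(c,p):
    x=c[:,:2]/c[:,2:]; f=1+p['k1']*(x**2).sum(1,keepdims=True)
    return x*f*p['fx']+[p['cx'],p['cy']]
def proj(X,p): return dist(np.atleast_2d(X)@p['R'].T+p['t'],p)
def wristp(s):
    p=dict(camera_params("wrist"));M=p['mount'];Rwt=s['eef_rot']
    Rwc=Rwt@M[:3,:3];tw=s['ee_pos']+Rwt@M[:3,3]
    p['R']=Rwc.T;p['t']=-Rwc.T@tw;return p
def ray(uv,p,z):
    d=(np.array(uv,float)-[p['cx'],p['cy']])/p['fx'];x=d.copy()
    for _ in range(8): x=d/(1+p['k1']*(x@x))
    v=p['R'].T@np.array([*x,1]);o=-p['R'].T@p['t'];return o+v*(z-o[2])/v[2]
def pts(n,x,y,z0=0):
    return np.concatenate([np.c_[x+r*1e-3*np.cos(th),y+r*1e-3*np.sin(th),np.full(40,z0+h*1e-3)] for r,h in prof[n]])
def box(n,x,y,p,z0=0):
    u=proj(pts(n,x,y,z0),p);return np.r_[u.min(0),u.max(0)]
def fit(n,obs,g,z0=0):
    f=lambda v:np.concatenate([box(n,*v,p,z0)-b for p,b in obs])
    r=least_squares(f,g,loss='soft_l1',f_scale=2,x_scale=.01);return r.x,f(r.x)
def pm(uv,p): return ray(uv,p,0)
E
python3 - <<'E'
from h import *
for n in P: camera(n)
near={'jar_short':(256,270),'jar_middle':(220,283),'jar_tall':(349,264),'dropper_bottle':(302,248)}
nears={'jar_short':(338,316),'jar_middle':(345,343),'jar_tall':(329,250),'dropper_bottle':(315,276)}
for n in near:
    obs=[]
    for c,nn in(("top",near),("side",nears)):
        for f in(cut_out,recognise):
            for d in f(c,n):
                e=np.array(d['extent'],float)
                if np.hypot((e[0]+e[2])/2-nn[n][0],(e[1]+e[3])/2-nn[n][1])<14: obs.append((P[c],e));break
    g=ray(near[n],P['top'],.03)[:2]
    x,r=fit(n,obs,g);print(n,len(obs),x.round(4),r.round(1).reshape(-1,4).tolist())
# cork marks
im=camera("top");hsv=cv2.cvtColor(im,cv2.COLOR_RGB2HSV)
m=((hsv[...,0]>11)&(hsv[...,0]<26)&(hsv[...,1]>90)&(hsv[...,2]>150)).astype(np.uint8)
m[:312]=0;m[356:]=0
k,l,st,ce=cv2.connectedComponentsWithStats(m)
for i in range(1,k):
    if st[i,4]>300: print(st[i],ce[i].round(1),ray(ce[i],P['top'],.014).round(4))
for n,z in(('spool',0),('tweezers',0),('steel_block',0),('brass_cube',.014),('white_tin',.014)):
    print(n,[ray(d['uv'],P['top'],z).round(3).tolist() for d in mark_of("top",n)[:2]])
E
```

```text
jar_short 4 [0.5774 0.2076] [[2.0, 3.9, -2.0, -1.0], [0.5, 0.8, 0.6, -1.7], [-0.8, -1.9, 0.4, 2.0], [-0.6, -0.4, 0.7, 2.8]]
jar_middle 4 [0.5645 0.2885] [[2.7, -4.0, 1.1, -2.3], [-1.4, -5.4, 1.9, -1.0], [2.7, 0.7, 2.4, 2.3], [1.8, -1.1, 0.6, 2.3]]
jar_tall 4 [0.5916 0.0214] [[-3.5, -1.0, 0.2, 2.5], [-1.8, 1.9, 1.5, 1.3], [-1.5, -2.0, -2.2, -0.8], [0.1, -3.0, -0.6, 0.5]]
dropper_bottle 4 [0.6192 0.1131] [[1.1, 2.2, -0.9, -0.1], [0.2, 3.7, -0.5, 0.7], [-1.6, -1.3, -0.5, 0.8], [-0.7, -1.8, -1.6, 1.6]]
[456 312  62  10 431] [490.5 315.8] [ 0.4921 -0.2681  0.014 ]
[400 317  34  33 855] [416.5 332.9] [ 0.4569 -0.1201  0.014 ]
[291 318  33  32 808] [306.8 333.5] [0.4538 0.102  0.014 ]
[327 318  33  32 822] [343.2 333.4] [0.4546 0.0279 0.014 ]
[364 318  33  32 834] [379.7 333.1] [ 0.4558 -0.046   0.014 ]
[183 324  27  32 404] [196.5 337. ] [0.4452 0.3289 0.014 ]
[ 225  325   56   31 1206] [256.7 337.3] [0.4454 0.2045 0.014 ]
[ 462  327   57   29 1310] [492.  341.2] [ 0.4418 -0.2697  0.014 ]
spool [[0.576, -0.234, 0.0]]
tweezers [[0.722, 0.118, 0.0]]
steel_block [[0.789, 0.06, 0.0], [0.583, 0.209, 0.0]]
brass_cube [[0.443, 0.173, 0.014]]
white_tin [[0.457, -0.192, 0.014]]
```

View pics/side0.png

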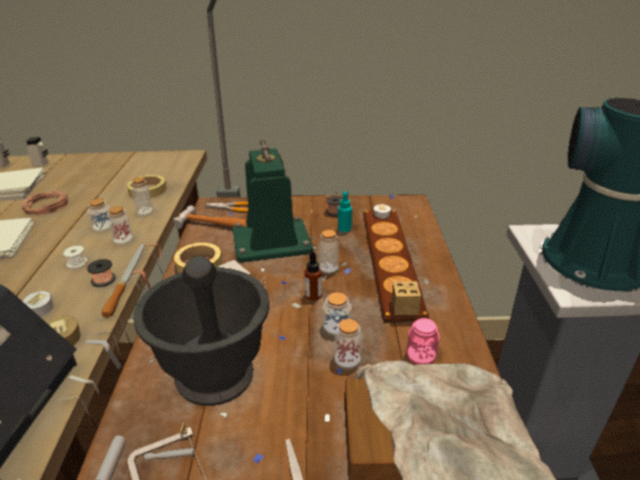

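```bash
cat >> h.py <<'E'
from scipy.spatial.transform import Rotation as Ro
H=90.8
def Rt(h=H):
    a=np.radians(h);x=np.array([np.cos(a),np.sin(a),0]);z=np.array([0,0,-1.]);return np.c_[x,np.cross(z,x),z]
def plan(goals,h=H,p=None):
    """goals: (x,y,z,nrows). prints rows"""
    s=get_state();p=s['ee_pos'].copy();R=s['eef_rot'].copy();k=0
    for g in goals:
        n=g[3];rv=Ro.from_matrix(R.T@Rt(h)).as_rotvec(degrees=True)/n
        for i in range(n):
            d=(np.array(g[:3])-p)/(n-i);t=(R.T@d).round(4);r=rv.round(1)
            print([r.tolist(),t.tolist()],'*' if np.linalg.norm(t)>.0417 else '')
            p=p+R@t;R=R@Ro.from_rotvec(r,degrees=True).as_matrix();k+=1
            if k%5==0:print()
    print(p.round(4))
E
python3 -c "
from h import *
plan([(.57,.19,.25,15)])"
```

```text
[[-0.0, 0.0, 5.0], [-0.0336, -0.0182, -0.0012]] 
[[-0.0, 0.0, 5.0], [-0.0351, -0.0152, -0.0013]] 
[[-0.0, 0.0, 5.0], [-0.0363, -0.0121, -0.0012]] 
[[-0.0, 0.0, 5.0], [-0.0372, -0.0089, -0.0013]] 
[[-0.0, 0.0, 5.0], [-0.0378, -0.0056, -0.0012]] 

[[-0.0, 0.0, 5.0], [-0.0382, -0.0023, -0.0013]] 
[[-0.0, 0.0, 5.0], [-0.0382, 0.001, -0.0012]] 
[[-0.0, 0.0, 5.0], [-0.038, 0.0043, -0.0013]] 
[[-0.0, 0.0, 5.0], [-0.0375, 0.0076, -0.0012]] 
[[-0.0, 0.0, 5.0], [-0.0367, 0.0109, -0.0013]] 

[[-0.0, 0.0, 5.0], [-0.0356, 0.014, -0.0012]] 
[[-0.0, 0.0, 5.0], [-0.0342, 0.0171, -0.0013]] 
[[-0.0, 0.0, 5.0], [-0.0326, 0.02, -0.0012]] 
[[-0.0, 0.0, 5.0], [-0.0307, 0.0228, -0.0013]] 
[[-0.0, 0.0, 5.0], [-0.0287, 0.0254, -0.0012]] 

[0.57 0.19 0.25]
```

Request:
jog_arm(
  commands=[
    [[0,0,5],[-0.0336,-0.0182,-0.0012],0],
    [[0,0,5],[-0.0351,-0.0152,-0.0013],0],
    [[0,0,5],[-0.0363,-0.0121,-0.0012],0],
    [[0,0,5],[-0.0372,-0.0089,-0.0013],0],
    [[0,0,5],[-0.0378,-0.0056,-0.0012],0],
  ],
)

```text
clock: 3.22
ee_pos: [0.291, 0.4495, 0.2376]
eef_rot: [[-0.769, 0.639, 0.0], [0.639, 0.769, 0.0], [-0.0, 0.0, -1.0]]
contact_force: [0.4, -0.4, 0.3]
finger_gap: 0.0856
grasp_force: 0.0
```

Request:
jog_arm(
  commands=[
    [[0,0,5],[-0.0382,-0.0023,-0.0013],0],
    [[0,0,5],[-0.0382,0.001,-0.0012],0],
    [[0,0,5],[-0.038,0.0043,-0.0013],0],
    [[0,0,5],[-0.0375,0.0076,-0.0012],0],
    [[0,0,5],[-0.0367,0.0109,-0.0013],0],
  ],
)

```text
clock: 3.63
ee_pos: [0.4312, 0.3188, 0.2441]
eef_rot: [[-0.427, 0.904, 0.0], [0.904, 0.427, 0.0], [0.0, 0.0, -1.0]]
contact_force: [0.2, -0.2, -1.6]
finger_gap: 0.0853
grasp_force: 0.0
```

Request:
jog_arm(
  commands=[
    [[0,0,5],[-0.0356,0.014,-0.0012],0],
    [[0,0,5],[-0.0342,0.0171,-0.0013],0],
    [[0,0,5],[-0.0326,0.02,-0.0012],0],
    [[0,0,5],[-0.0307,0.0228,-0.0013],0],
    [[0,0,5],[-0.0287,0.0254,-0.0012],0],
  ],
)

```text
clock: 4.05
ee_pos: [0.5712, 0.1884, 0.2502]
eef_rot: [[-0.004, 1.0, 0.0], [1.0, 0.004, 0.0], [0.0, 0.0, -1.0]]
contact_force: [0.3, 0.5, 0.1]
finger_gap: 0.0856
grasp_force: 0.0
```

Request:
jog_arm(
  commands=[
    [[0,0,0],[0,0,0],0],
    [[0,0,0],[0,0,0],0],
    [[0,0,0],[0,0,0],0],
    [[0,0,0],[0,0,0],0],
    [[0,0,0],[0,0,0],0],
  ],
)

```text
clock: 4.47
ee_pos: [0.5689, 0.191, 0.25]
eef_rot: [[-0.011, 1.0, -0.001], [1.0, 0.011, 0.0], [0.0, -0.001, -1.0]]
contact_force: [0.4, 0.1, 0.3]
finger_gap: 0.0853
grasp_force: 0.0
```

```bash
cat >> h.py <<'E'
G={'jar_short':(.5774,.2076),'jar_middle':(.5645,.2885),'jar_tall':(.5916,.0214),'dropper_bottle':(.6192,.1131)}
def look(name,names):
    s=get_state();p=wristp(s);im=camera("wrist");cv2.imwrite(f"pics/{name}.png",im[:,:,::-1])
    print(s['clock'],s['ee_pos'].round(4),s['eef_rot'].round(3).tolist(),s['contact_force'].round(1))
    for n in names:
        b0=box(n,*G[n],p);c=(b0[:2]+b0[2:])/2
        obs=[]
        for f in(cut_out,recognise):
            for d in f("wrist",n):
                e=np.array(d['extent'],float)
                if np.hypot(*((e[:2]+e[2:])/2-c))<40: obs.append((p,e));break
        if obs:
            x,r=fit(n,obs,G[n]);print(n,b0.round(),x.round(4),r.round(1).reshape(-1,4).tolist())
            print('  mark',[ray(d['uv'],p,0)[:2].round(4).tolist() for d in mark_of("wrist",n)[:3]])
        else: print(n,b0.round(),'none')
    return im,p
E
python3 -c "
from h import *
look('w1',list(G))"
```

```text
4.4667 [0.5689 0.191  0.25  ] [[-0.011, 1.0, -0.001], [1.0, 0.011, 0.0], [0.0, -0.001, -1.0]] [0.4 0.1 0.3]
jar_short [308. 169. 357. 221.] [0.581  0.2043] [[0.8, 3.8, -1.5, -1.6], [0.6, 1.7, -0.1, -3.6]]
  mark [[0.5778, 0.2068], [0.4378, 0.2793]]
jar_middle [296.  87. 345. 139.] [0.5638 0.2875] [[-2.1, 1.4, 1.4, -0.6], [-2.0, 0.9, 3.2, -2.1]]
  mark [[0.5633, 0.2899]]
jar_tall [324. 318. 360. 388.] [0.5889 0.0204] [[0.9, 0.1, -0.7, -0.0], [0.9, 0.9, -1.2, -1.0]]
  mark [[0.5864, 0.0193]]
dropper_bottle [351. 255. 385. 313.] [0.6196 0.1137] [[-0.4, -4.6, -0.6, 1.4], [0.0, -3.4, 1.1, 4.7]]
  mark [[0.6187, 0.1073]]
```

View pics/w1.png

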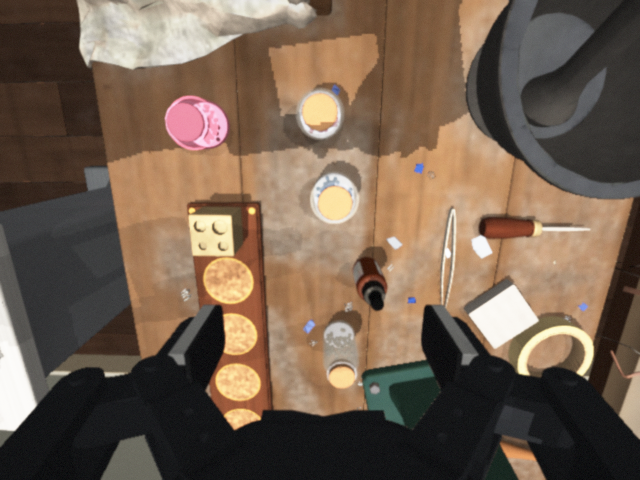

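```bash
python3 -c "
from h import *
plan([(.579,.2065,.11,4),(.579,.2065,.008,4)])"
```

```text
[[-0.0, 0.0, -0.1], [0.0041, 0.0023, 0.035]] 
[[-0.0, 0.0, -0.1], [0.0041, 0.0023, 0.035]] 
[[-0.0, 0.0, -0.1], [0.0041, 0.0023, 0.035]] 
[[-0.0, 0.0, -0.1], [0.0042, 0.0022, 0.035]] 
[[-0.0, 0.0, 0.0], [-0.0, 0.0, 0.0255]] 

[[-0.0, 0.0, 0.0], [-0.0, 0.0, 0.0255]] 
[[-0.0, 0.0, 0.0], [-0.0, 0.0, 0.0255]] 
[[-0.0, 0.0, 0.0], [-0.0, 0.0, 0.0255]] 
[0.579  0.2065 0.008 ]
```

Request:
jog_arm(
  commands=[
    [[0,0,0],[0.0041,0.0023,0.035],0],
    [[0,0,0],[0.0041,0.0023,0.035],0],
    [[0,0,0],[0.0041,0.0023,0.035],0],
    [[0,0,0],[0.0042,0.0022,0.035],0],
    [[0,0,0],[0,0,0.0255],0],
  ],
)

```text
clock: 5.53
ee_pos: [0.5783, 0.2068, 0.0818]
eef_rot: [[-0.009, 1.0, -0.002], [1.0, 0.009, -0.0], [-0.0, -0.002, -1.0]]
contact_force: [-0.2, -0.4, -0.1]
finger_gap: 0.0851
grasp_force: 0.0
```

Request:
jog_arm(
  commands=[
    [[0,0,0],[0,0,0.0255],0],
    [[0,0,0],[0,0,0.0255],0],
    [[0,0,0],[0,0,0.0255],0],
    [[0,0,0],[0,0,0],0],
    [[0,0,0],[0,0,0],0],
  ],
)

```text
clock: 5.95
ee_pos: [0.5778, 0.2062, 0.0069]
eef_rot: [[-0.009, 1.0, -0.003], [1.0, 0.009, -0.001], [-0.001, -0.003, -1.0]]
contact_force: [0.2, -0.3, 0.6]
finger_gap: 0.0856
grasp_force: 0.0
```

Request:
jog_arm(
  commands=[
    [[0,0,0],[0,0,0],0.3],
    [[0,0,0],[0,0,0],1],
    [[0,0,0],[0,0,0],1],
    [[0,0,0],[0,0,0],1],
    [[0,0,0],[0,0,0],1],
  ],
)

```text
clock: 6.37
ee_pos: [0.5803, 0.2069, 0.0101]
eef_rot: [[-0.009, 1.0, 0.003], [1.0, 0.009, 0.001], [0.001, 0.003, -1.0]]
contact_force: [-1.3, -0.2, 6.1]
finger_gap: 0.0485
grasp_force: 61.5
```

Request:
jog_arm(
  commands=[
    [[0,0,0],[0,0,-0.015],1],
    [[0,0,0],[0,0,-0.035],1],
    [[0,0,0],[0,0,-0.04],1],
    [[0,0,0],[0,0,-0.035],1],
    [[0,0,0],[0,0,-0.01],1],
  ],
)

```text
clock: 6.78
ee_pos: [0.5826, 0.2075, 0.15]
eef_rot: [[-0.009, 1.0, 0.01], [1.0, 0.009, 0.002], [0.002, 0.01, -1.0]]
contact_force: [0.8, 0.4, 0.4]
finger_gap: 0.0478
grasp_force: 62.1
```

```bash
python3 -c "
from h import *
plan([(.4569,-.12,.14,10),(.4569,-.12,.035,5)])"
```

```text
[[0.1, -0.0, -0.0], [-0.0326, -0.0129, 0.0008]] 
[[0.1, -0.0, -0.0], [-0.0326, -0.0129, 0.0008]] 
[[0.1, -0.0, -0.0], [-0.0326, -0.0129, 0.0008]] 
[[0.1, -0.0, -0.0], [-0.0326, -0.0129, 0.0009]] 
[[0.1, -0.0, -0.0], [-0.0327, -0.0129, 0.0009]] 

[[0.1, -0.0, -0.0], [-0.0326, -0.0129, 0.0009]] 
[[0.1, -0.0, -0.0], [-0.0327, -0.0128, 0.0009]] 
[[0.1, -0.0, -0.0], [-0.0326, -0.0129, 0.001]] 
[[0.1, -0.0, -0.0], [-0.0327, -0.0128, 0.001]] 
[[0.1, -0.0, -0.0], [-0.0326, -0.0128, 0.001]] 

[[-0.1, -0.0, -0.1], [-0.0001, 0.0001, 0.021]] 
[[-0.1, -0.0, -0.1], [-0.0, 0.0001, 0.021]] 
[[-0.1, -0.0, -0.1], [-0.0001, 0.0001, 0.021]] 
[[-0.1, -0.0, -0.1], [-0.0, 0.0, 0.021]] 
[[-0.1, -0.0, -0.1], [-0.0001, 0.0, 0.021]] 

[ 0.4569 -0.12    0.035 ]
```

Request:
jog_arm(
  commands=[
    [[0,0,0],[-0.016,-0.006,0],1],
    [[0,0,0],[-0.032,-0.0125,0],1],
    [[0,0,0],[-0.035,-0.0138,0],1],
    [[0,0,0],[-0.035,-0.0138,0],1],
    [[0,0,0],[-0.035,-0.0138,0],1],
  ],
)

```text
clock: 7.2
ee_pos: [0.5179, 0.0513, 0.142]
eef_rot: [[-0.01, 1.0, -0.002], [1.0, 0.01, -0.0], [-0.0, -0.002, -1.0]]
contact_force: [1.5, -0.3, -1.6]
finger_gap: 0.0481
grasp_force: 62.1
```

Request:
jog_arm(
  commands=[
    [[0,0,0],[-0.035,-0.0138,0.002],1],
    [[0,0,0],[-0.035,-0.0138,0.002],1],
    [[0,0,0],[-0.035,-0.0138,0.002],1],
    [[0,0,0],[-0.035,-0.0138,0.002],1],
    [[0,0,0],[-0.034,-0.01,0],1],
  ],
)

```text
clock: 7.62
ee_pos: [0.4531, -0.1227, 0.1337]
eef_rot: [[-0.009, 1.0, -0.004], [1.0, 0.009, 0.001], [0.001, -0.003, -1.0]]
contact_force: [0.7, 0.6, -0.8]
finger_gap: 0.0474
grasp_force: 62.1
```

Request:
jog_arm(
  commands=[
    [[0,0,0],[0,0,0.03],1],
    [[0,0,0],[0,0,0.03],1],
    [[0,0,0],[0,0,0.02],1],
    [[0,0,0],[0,0,0],1],
    [[0,0,0],[0,0,0],1],
  ],
)

```text
clock: 8.03
ee_pos: [0.4545, -0.1212, 0.0539]
eef_rot: [[-0.009, 1.0, -0.004], [1.0, 0.009, 0.002], [0.002, -0.004, -1.0]]
contact_force: [-0.5, -0.5, 0.0]
finger_gap: 0.0484
grasp_force: 62.2
```

```bash
python3 -c "
from h import *
plan([(.4569,-.12,.04,5)])
im,p=look('w2',[])
camera('top');camera('side')
for c,q in (('top',P['top']),('side',P['side']),('wrist',p)):
  for d in recognise(c,'jar_short')[:3]: print(c,d['p'],np.round(d['extent']),box('jar_short',.4569,-.12,q,.03).round())
"
```

```text
[[-0.0, -0.0, -0.1], [0.0002, 0.0005, 0.0028]] 
[[-0.0, -0.0, -0.1], [0.0002, 0.0005, 0.0028]] 
[[-0.0, -0.0, -0.1], [0.0002, 0.0005, 0.0028]] 
[[-0.0, -0.0, -0.1], [0.0003, 0.0005, 0.0028]] 
[[-0.0, -0.0, -0.1], [0.0002, 0.0004, 0.0027]] 

[ 0.4569 -0.12    0.04  ]
8.0333 [ 0.4545 -0.1212  0.0539] [[-0.009, 1.0, -0.004], [1.0, 0.009, 0.002], [0.002, -0.004, -1.0]] [-0.5 -0.5  0. ]
top 0.74 [203. 329. 232. 357.] [405. 321. 434. 350.]
side 0.76 [407. 319. 442. 363.] [374. 194. 397. 229.]
side 0.65 [375. 190. 398. 222.] [374. 194. 397. 229.]
wrist 0.73 [253. 253. 393. 418.] [270. 239. 392. 405.]
wrist 0.37 [556.   0. 640.  49.] [270. 239. 392. 405.]
```

View pics/w2.png

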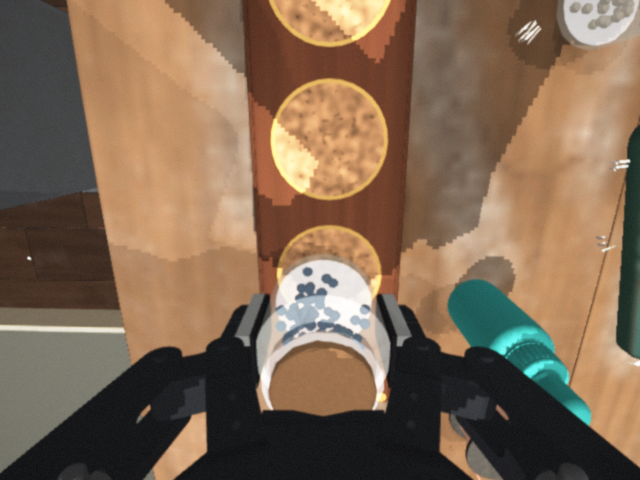

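```bash
python3 -c "
from h import *
p=wristp(get_state())
im=cv2.imread('pics/w2.png');hsv=cv2.cvtColor(im,cv2.COLOR_BGR2HSV)
for uv in [(329.5,139),(330,78.5),(330,200)]: print(ray(uv,p,.014))
# rail edges at row 139
print(ray((252,139),p,.014),ray((412,139),p,.014))
print('jar edges',ray((255,340),p,.05),ray((393,340),p,.05))
print('mark front edge in wrist, expected',proj([.4562,-.120+.03,.014],p),'jar base edge y for TCP',proj([.4545,-.1212+.025,.0438],p))
"
```

```text
[ 0.4594749  -0.04681547  0.014     ]
[ 0.45929701 -0.01788312  0.014     ]
[ 0.46022764 -0.07884302  0.014     ]
[ 0.41911395 -0.04712504  0.014     ] [ 0.50249857 -0.0463082   0.014     ]
jar edges [ 0.42260811 -0.14393524  0.05      ] [ 0.49233413 -0.14333692  0.05      ]
mark front edge in wrist, expected [[322.45940522 219.79841078]] jar base edge y for TCP [[318.79215633 246.87675821]]
```

Request:
jog_arm(
  commands=[
    [[0,0,0],[0.002,0.0025,0.01],1],
    [[0,0,0],[0,0,0.01],1],
    [[0,0,0],[0,0,0.006],1],
    [[0,0,0],[0,0,0.002],1],
    [[0,0,0],[0,0,0],1],
  ],
)

```text
clock: 8.75
ee_pos: [0.4588, -0.1192, 0.0263]
eef_rot: [[-0.009, 1.0, -0.001], [1.0, 0.009, 0.0], [0.0, -0.001, -1.0]]
contact_force: [-0.8, 0.4, -1.3]
finger_gap: 0.0479
grasp_force: 62.3
```

Request:
jog_arm(
  commands=[
    [[0,0,0],[0,0,0.0005],1],
    [[0,0,0],[0,0,0.0005],1],
    [[0,0,0],[0,0,0.0005],1],
    [[0,0,0],[0,0,0],1],
    [[0,0,0],[0,0,0],1],
  ],
)

```text
clock: 9.17
ee_pos: [0.4594, -0.1196, 0.0257]
eef_rot: [[-0.009, 1.0, 0.0], [1.0, 0.009, -0.0], [-0.0, 0.0, -1.0]]
contact_force: [-0.0, -0.1, -0.7]
finger_gap: 0.0482
grasp_force: 62.3
```

Request:
jog_arm(
  commands=[
    [[0,0,0],[0,-0.002,0],1],
    [[0,0,0],[0,0,0.0005],1],
    [[0,0,0],[0,0,0.0005],1],
    [[0,0,0],[0,0,0],1],
    [[0,0,0],[0,0,0],1],
  ],
)

```text
clock: 9.58
ee_pos: [0.4573, -0.1196, 0.0245]
eef_rot: [[-0.009, 1.0, -0.0], [1.0, 0.009, -0.0], [-0.0, -0.0, -1.0]]
contact_force: [0.4, 0.7, -0.7]
finger_gap: 0.0483
grasp_force: 62.3
```

Request:
jog_arm(
  commands=[
    [[0,0,0],[0,0,0.0005],1],
    [[0,0,0],[0,0,0.0005],1],
    [[0,0,0],[0,0,0],1],
    [[0,0,0],[0,0,0],1],
    [[0,0,0],[0,0,0],1],
  ],
)

```text
clock: 10.0
ee_pos: [0.4574, -0.1196, 0.0241]
eef_rot: [[-0.009, 1.0, 0.0], [1.0, 0.009, -0.0], [-0.0, 0.0, -1.0]]
contact_force: [-2.2, 0.1, 8.2]
finger_gap: 0.0483
grasp_force: 63.4
```

Request:
jog_arm(
  commands=[
    [[0,0,0],[0,0,0],0.3],
    [[0,0,0],[0,0,0],0.1],
    [[0,0,0],[0,0,0],0],
    [[0,0,0],[0,0,0],0],
    [[0,0,0],[0,0,0],0],
  ],
)

```text
clock: 10.42
ee_pos: [0.4573, -0.1196, 0.0234]
eef_rot: [[-0.009, 1.0, -0.0], [1.0, 0.009, -0.0], [-0.0, -0.0, -1.0]]
contact_force: [-0.3, 0.9, -0.6]
finger_gap: 0.0855
grasp_force: 0.0
```

Request:
jog_arm(
  commands=[
    [[0,0,0],[0,0,-0.02],0],
    [[0,0,0],[0,0,-0.03],0],
    [[0,0,0],[0,0,-0.035],0],
    [[0,0,0],[0,0,-0.035],0],
    [[0,0,0],[0,0,0],0],
  ],
)

```text
clock: 10.83
ee_pos: [0.4612, -0.1211, 0.1492]
eef_rot: [[-0.009, 1.0, 0.009], [1.0, 0.009, -0.004], [-0.004, 0.009, -1.0]]
contact_force: [-0.1, -0.7, 0.6]
finger_gap: 0.0852
grasp_force: 0.0
```

```bash
python3 -c "
from h import *
G['jar_short']=(.457,-.12)
plan([(.564,.2885,.13,11),(.564,.2885,.012,4)])
camera('top');
for d in recognise('top','jar_short')[:3]: print(d['p'],np.round(d['extent'],1),box('jar_short',.4569,-.12,P['top'],.014).round(1))
im=camera('top');cv2.imwrite('pics/t3.png',cv2.resize(im[290:370,380:480,::-1],(800,600),interpolation=cv2.INTER_CUBIC))
"
```

```text
[[0.0, 0.0, -0.0], [0.0372, 0.0097, 0.0017]] 
[[0.0, 0.0, -0.0], [0.0372, 0.0097, 0.0017]] 
[[0.0, 0.0, -0.0], [0.0371, 0.0097, 0.0017]] 
[[0.0, 0.0, -0.0], [0.0372, 0.0097, 0.0017]] 
[[0.0, 0.0, -0.0], [0.0371, 0.0097, 0.0017]] 

[[0.0, 0.0, -0.0], [0.0372, 0.0097, 0.0017]] 
[[0.0, 0.0, -0.0], [0.0371, 0.0096, 0.0017]] 
[[0.0, 0.0, -0.0], [0.0372, 0.0097, 0.0016]] 
[[0.0, 0.0, -0.0], [0.0371, 0.0096, 0.0017]] 
[[0.0, 0.0, -0.0], [0.0372, 0.0097, 0.0016]] 

[[0.0, 0.0, -0.0], [0.0371, 0.0096, 0.0017]] 
[[0.1, 0.1, -0.1], [0.0001, -0.0003, 0.0295]] 
[[0.1, 0.1, -0.1], [0.0001, -0.0002, 0.0295]] 
[[0.1, 0.1, -0.1], [0.0, -0.0002, 0.0295]] 
[[0.1, 0.1, -0.1], [0.0, -0.0001, 0.0295]] 

[0.564  0.2885 0.012 ]
0.8 [402.3 319.7 422.5 349.6] [404.1 320.3 432.9 348.6]
0.59 [203.9 328.7 231.  358.4] [404.1 320.3 432.9 348.6]
0.53 [267.8 201.4 306.6 207.1] [404.1 320.3 432.9 348.6]
```

View pics/t3.png

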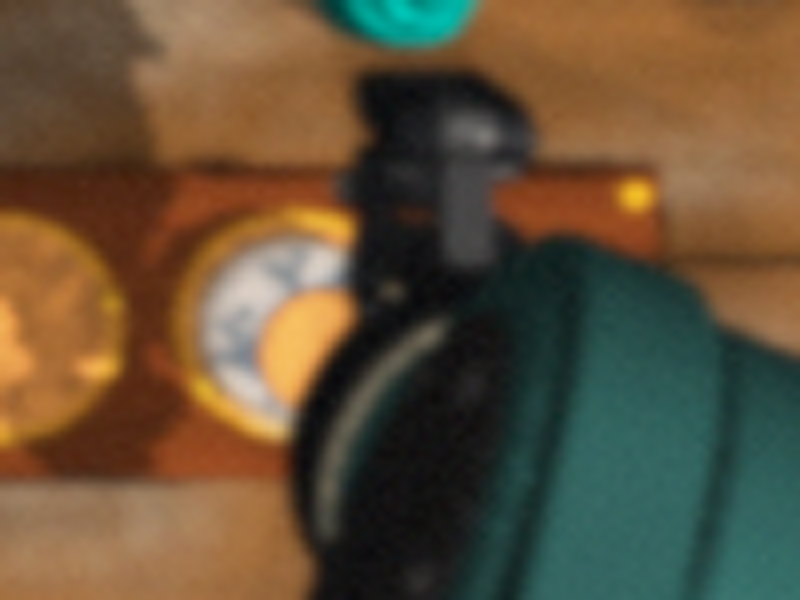

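Request:
jog_arm(
  commands=[
    [[0,0,0],[0.02,0.005,0],0],
    [[0,0,0],[0.038,0.01,0],0],
    [[0,0,0],[0.038,0.01,0],0],
    [[0,0,0],[0.038,0.01,0],0],
    [[0,0,0],[0.038,0.01,0],0],
  ],
)

```text
clock: 11.4
ee_pos: [0.4994, 0.0544, 0.1416]
eef_rot: [[-0.008, 1.0, -0.004], [1.0, 0.008, -0.0], [0.0, -0.004, -1.0]]
contact_force: [0.7, 0.4, -0.3]
finger_gap: 0.0855
grasp_force: 0.0
```

Request:
jog_arm(
  commands=[
    [[0,0,0],[0.038,0.01,0],0],
    [[0,0,0],[0.038,0.01,0],0],
    [[0,0,0],[0.038,0.01,0],0],
    [[0,0,0],[0.038,0.01,0],0],
    [[0,0,0],[0.038,0.01,0],0],
  ],
)

```text
clock: 11.82
ee_pos: [0.5476, 0.2448, 0.141]
eef_rot: [[-0.009, 1.0, -0.004], [1.0, 0.009, -0.001], [-0.001, -0.004, -1.0]]
contact_force: [0.0, -0.2, 0.4]
finger_gap: 0.0856
grasp_force: 0.0
```

Request:
jog_arm(
  commands=[
    [[0,0,0],[0.036,0.01,0],0],
    [[0,0,0],[0.01,0.002,0.01],0],
    [[0,0,0],[0,0,0.02],0],
    [[0,0,0],[0,0,0],0],
    [[0,0,0],[0,0,0],0],
  ],
)

```text
clock: 12.23
ee_pos: [0.558, 0.2881, 0.1105]
eef_rot: [[-0.009, 1.0, -0.006], [1.0, 0.009, -0.003], [-0.003, -0.006, -1.0]]
contact_force: [0.3, 0.3, 0.4]
finger_gap: 0.0853
grasp_force: 0.0
```

```bash
python3 -c "
from h import *
G['jar_short']=(.457,-.12)
look('w3',['jar_middle'])
plan([(.564,.2885,.012,4)])
b=camera('top');G['jar_short']=(.457,-.12)
for n,z,g in(('jar_short',.014,G['jar_short']),('jar_middle',0,G['jar_middle'])):
  for d in recognise('top',n)[:3]+cut_out('top',n)[:3]: print(n,round(d['p'],2),np.round(d['extent'],1),box(n,*g,P['top'],z).round(1))
"
```

```text
12.2333 [0.558  0.2881 0.1105] [[-0.009, 1.0, -0.006], [1.0, 0.009, -0.003], [-0.003, -0.006, -1.0]] [0.3 0.3 0.4]
jar_middle [299. 209. 372. 304.] [0.5636 0.288 ] [[-1.7, -0.8, 1.0, 0.3], [-0.6, -1.9, 1.0, 2.6]]
  mark [[0.564, 0.2863]]
[[0.0, -0.0, -0.1], [-0.0, 0.0007, 0.0255]] 
[[0.0, -0.0, -0.1], [-0.0001, 0.0008, 0.0255]] 
[[0.0, -0.0, -0.1], [-0.0, 0.0007, 0.0255]] 
[[0.0, -0.0, -0.1], [-0.0001, 0.0008, 0.0255]] 
[0.564  0.2885 0.012 ]
jar_short 0.64 [205.  325.4 231.7 357.7] [404.1 320.3 432.9 348.5]
jar_short 0.6 [404.3 319.  432.1 350.8] [404.1 320.3 432.9 348.5]
jar_short 0.5 [198.3 271.8 232.5 293.6] [404.1 320.3 432.9 348.5]
jar_short 0.76 [201.4 327.7 229.3 356.1] [404.1 320.3 432.9 348.5]
jar_short 0.74 [403.5 319.  432.  350.3] [404.1 320.3 432.9 348.5]
jar_middle 0.8 [200.  271.4 227.5 291.6] [199.7 267.  230.3 290.1]
jar_middle 0.74 [198.9 270.2 231.  291.9] [199.7 267.  230.3 290.1]
```

Request:
jog_arm(
  commands=[
    [[0,0,0],[0,0.002,0.03],0],
    [[0,0,0],[0,0,0.035],0],
    [[0,0,0],[0,0,0.025],0],
    [[0,0,0],[0,0,0.008],0],
    [[0,0,0],[0,0,0],0],
  ],
)

```text
clock: 13.1
ee_pos: [0.5608, 0.2886, 0.0134]
eef_rot: [[-0.009, 1.0, -0.004], [1.0, 0.009, -0.002], [-0.002, -0.004, -1.0]]
contact_force: [-0.3, 0.7, 0.6]
finger_gap: 0.0855
grasp_force: 0.0
```

Request:
jog_arm(
  commands=[
    [[0,0,0],[0,0,0],0.2],
    [[0,0,0],[0,0,0],0.4],
    [[0,0,0],[0,0,0],1],
    [[0,0,0],[0,0,0],1],
    [[0,0,0],[0,0,0],1],
  ],
)

```text
clock: 13.52
ee_pos: [0.5641, 0.29, 0.0177]
eef_rot: [[-0.009, 1.0, 0.003], [1.0, 0.009, 0.001], [0.001, 0.003, -1.0]]
contact_force: [-0.7, 0.8, 5.4]
finger_gap: 0.0442
grasp_force: 60.9
```

Request:
jog_arm(
  commands=[
    [[0,0,0],[0,0,-0.015],1],
    [[0,0,0],[0,0,-0.035],1],
    [[0,0,0],[0,0,-0.04],1],
    [[0,0,0],[0,0,-0.035],1],
    [[0,0,0],[-0.01,-0.003,-0.005],1],
  ],
)

```text
clock: 13.93
ee_pos: [0.5648, 0.2824, 0.1537]
eef_rot: [[-0.01, 1.0, 0.013], [1.0, 0.01, 0.006], [0.005, 0.013, -1.0]]
contact_force: [1.2, 0.4, 0.3]
finger_gap: 0.044
grasp_force: 61.3
```

Request:
jog_arm(
  commands=[
    [[0,0,0],[-0.024,-0.008,0],1],
    [[0,0,0],[-0.036,-0.012,0],1],
    [[0,0,0],[-0.036,-0.012,0],1],
    [[0,0,0],[-0.036,-0.012,0],1],
    [[0,0,0],[-0.036,-0.012,0],1],
  ],
)

```text
clock: 14.35
ee_pos: [0.5045, 0.1095, 0.1462]
eef_rot: [[-0.01, 1.0, 0.001], [1.0, 0.01, -0.0], [-0.0, 0.001, -1.0]]
contact_force: [0.2, -0.9, -0.8]
finger_gap: 0.0439
grasp_force: 61.2
```

Request:
jog_arm(
  commands=[
    [[0,0,0],[-0.036,-0.012,0],1],
    [[0,0,0],[-0.036,-0.012,0],1],
    [[0,0,0],[-0.036,-0.012,0],1],
    [[0,0,0],[-0.036,-0.01,0],1],
    [[0,0,0],[-0.012,-0.003,0.02],1],
  ],
)

```text
clock: 14.77
ee_pos: [0.4589, -0.0499, 0.1286]
eef_rot: [[-0.007, 1.0, 0.007], [1.0, 0.007, -0.004], [-0.004, 0.007, -1.0]]
contact_force: [1.8, 0.4, -1.5]
finger_gap: 0.0442
grasp_force: 61.3
```

Request:
jog_arm(
  commands=[
    [[0,0,0],[0,0,0.03],1],
    [[0,0,0],[0,0,0.03],1],
    [[0,0,0],[0,0,0.01],1],
    [[0,0,0],[0,0,0],1],
    [[0,0,0],[0,0,0],1],
  ],
)

```text
clock: 15.18
ee_pos: [0.4574, -0.0457, 0.0557]
eef_rot: [[-0.009, 1.0, -0.001], [1.0, 0.009, 0.0], [0.0, -0.001, -1.0]]
contact_force: [-0.5, -0.3, -0.1]
finger_gap: 0.044
grasp_force: 61.3
```

Request:
jog_arm(
  commands=[
    [[0,0,0],[0,0,0],1],
    [[0,0,0],[0,0,0],1],
    [[0,0,0],[0,0,0],1],
    [[0,0,0],[0,0,0],1],
    [[0,0,0],[0,0,0],1],
  ],
)

```text
clock: 15.6
ee_pos: [0.4581, -0.0456, 0.0561]
eef_rot: [[-0.009, 1.0, 0.001], [1.0, 0.009, -0.0], [-0.0, 0.001, -1.0]]
contact_force: [-0.3, 0.3, -0.1]
finger_gap: 0.0439
grasp_force: 61.3
```

Request:
jog_arm(
  commands=[
    [[0,0,0],[0.001,-0.002,0.009],1],
    [[0,0,0],[0,0,0.008],1],
    [[0,0,0],[0,0,0.004],1],
    [[0,0,0],[0,0,0.0015],1],
    [[0,0,0],[0,0,0.0005],1],
  ],
)

```text
clock: 16.02
ee_pos: [0.4554, -0.0445, 0.0321]
eef_rot: [[-0.009, 1.0, -0.001], [1.0, 0.009, 0.0], [0.0, -0.001, -1.0]]
contact_force: [0.4, 0.7, -0.5]
finger_gap: 0.0437
grasp_force: 61.3
```

Request:
jog_arm(
  commands=[
    [[0,0,0],[0,0,0],1],
    [[0,0,0],[0,0,0],1],
    [[0,0,0],[0,0,0.0005],1],
    [[0,0,0],[0,0,0],1],
    [[0,0,0],[0,0,0],1],
  ],
)

```text
clock: 16.43
ee_pos: [0.4557, -0.0446, 0.0321]
eef_rot: [[-0.009, 1.0, 0.0], [1.0, 0.009, -0.0], [-0.0, 0.0, -1.0]]
contact_force: [0.2, 0.1, -0.3]
finger_gap: 0.0442
grasp_force: 61.3
```

Request:
jog_arm(
  commands=[
    [[0,0,0],[0,0,0.0005],1],
    [[0,0,0],[0,0,0],1],
    [[0,0,0],[0,0,0.0005],1],
    [[0,0,0],[0,0,0],1],
    [[0,0,0],[0,0,0],1],
  ],
)

```text
clock: 16.85
ee_pos: [0.4558, -0.0446, 0.0316]
eef_rot: [[-0.009, 1.0, 0.001], [1.0, 0.009, -0.0], [-0.0, 0.001, -1.0]]
contact_force: [-1.3, 0.5, 10.1]
finger_gap: 0.0442
grasp_force: 62.4
```

Request:
jog_arm(
  commands=[
    [[0,0,0],[0,0,0],0.3],
    [[0,0,0],[0,0,0],0.1],
    [[0,0,0],[0,0,0],0],
    [[0,0,0],[0,0,0],0],
    [[0,0,0],[0,0,0],0],
  ],
)

```text
clock: 17.27
ee_pos: [0.4556, -0.0446, 0.0309]
eef_rot: [[-0.009, 1.0, -0.0], [1.0, 0.009, -0.0], [-0.0, -0.0, -1.0]]
contact_force: [-0.2, -0.1, -1.2]
finger_gap: 0.0852
grasp_force: 0.0
```

Request:
jog_arm(
  commands=[
    [[0,0,0],[0,0,-0.02],0],
    [[0,0,0],[0,0,-0.03],0],
    [[0,0,0],[0,0,-0.035],0],
    [[0,0,0],[0,0,-0.03],0],
    [[0,0,0],[0.005,0.01,-0.005],0],
  ],
)

```text
clock: 17.68
ee_pos: [0.4668, -0.0403, 0.1552]
eef_rot: [[-0.009, 1.0, 0.005], [1.0, 0.009, -0.002], [-0.002, 0.005, -1.0]]
contact_force: [1.1, 0.9, -0.5]
finger_gap: 0.0856
grasp_force: 0.0
```

Request:
jog_arm(
  commands=[
    [[0,0,0],[0.015,0.03,0],0],
    [[0,0,0],[0.015,0.03,0],0],
    [[0,0,0],[0.015,0.03,0],0],
    [[0,0,0],[0.01,0.025,0],0],
    [[0,0,0],[0.005,0.008,0.01],0],
  ],
)

```text
clock: 18.1
ee_pos: [0.5938, 0.023, 0.1419]
eef_rot: [[-0.01, 1.0, 0.007], [1.0, 0.01, -0.0], [-0.0, 0.007, -1.0]]
contact_force: [1.7, -0.3, 0.2]
finger_gap: 0.0854
grasp_force: 0.0
```

Request:
jog_arm(
  commands=[
    [[0,0,0],[0,0,0.01],0],
    [[0,0,0],[0,0,0],0],
    [[0,0,0],[0,0,0],0],
    [[0,0,0],[0,0,0],0],
    [[0,0,0],[0,0,0],0],
  ],
)

```text
clock: 18.52
ee_pos: [0.5869, 0.021, 0.1311]
eef_rot: [[-0.008, 1.0, -0.001], [1.0, 0.008, -0.0], [-0.0, -0.001, -1.0]]
contact_force: [1.0, 0.6, 0.6]
finger_gap: 0.0851
grasp_force: 0.0
```

```bash
python3 -c "
from h import *
look('w4',['jar_tall','dropper_bottle'])
camera('side')
for n,g in(('jar_short',(.457,-.12)),('jar_middle',(.4558,-.046))):
  for d in recognise('side',n)[:3]+cut_out('side',n)[:3]: print(n,round(d['p'],2),np.round(d['extent'],1),box(n,*g,P['side'],.014).round(1))
"
```

```text
18.5167 [0.5869 0.021  0.1311] [[-0.008, 1.0, -0.001], [1.0, 0.008, -0.0], [-0.0, -0.001, -1.0]] [1.  0.6 0.6]
jar_tall [301. 207. 362. 295.] [0.5888 0.0203] [[3.9, 2.8, -2.2, -0.5], [1.5, -0.7, -2.4, -0.5]]
  mark [[0.588, 0.0191]]
dropper_bottle [346.  80. 409. 138.] [0.6206 0.1116] [[-0.4, 0.6, 0.4, -0.1], [1.4, -1.0, -0.9, 0.4]]
  mark [[0.551, -0.1432], [0.6203, 0.1116]]
jar_short 0.74 [405.3 317.2 437.8 363.1] [373.6 199.9 396.5 234.6]
jar_short 0.56 [374.9 201.4 398.5 228.8] [373.6 199.9 396.5 234.6]
jar_short 0.67 [374.9 202.9 395.7 231.6] [373.6 199.9 396.5 234.6]
jar_short 0.65 [404.1 316.4 442.3 364. ] [373.6 199.9 396.5 234.6]
jar_middle 0.83 [377.1 215.3 399.8 249.7] [378.4 211.6 401.  251.5]
jar_middle 0.42 [366.2 211.4 427.5 320.7] [378.4 211.6 401.  251.5]
jar_middle 0.78 [376.5 214.2 399.3 250.1] [378.4 211.6 401.  251.5]
```

View pics/w4.png

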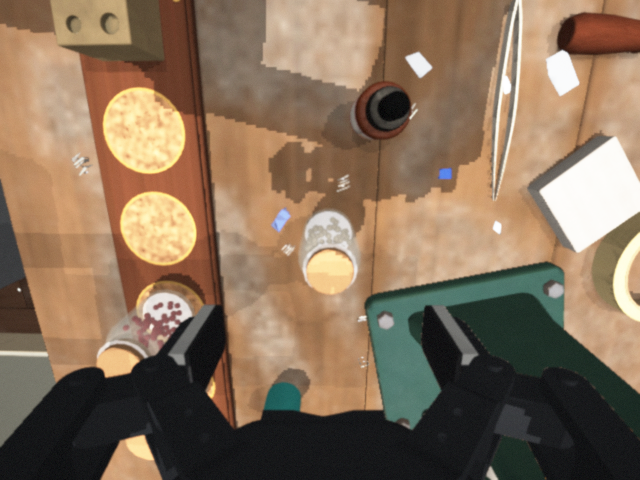

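Request:
jog_arm(
  commands=[
    [[0,0,0],[-0.0005,0.001,0.03],0],
    [[0,0,0],[0,0,0.035],0],
    [[0,0,0],[0,0,0.03],0],
    [[0,0,0],[0,0,0.014],0],
    [[0,0,0],[0,0,0],0],
  ],
)

```text
clock: 19.53
ee_pos: [0.586, 0.0213, 0.0184]
eef_rot: [[-0.009, 1.0, -0.007], [1.0, 0.009, 0.0], [0.001, -0.007, -1.0]]
contact_force: [-0.1, 0.0, -0.3]
finger_gap: 0.0852
grasp_force: 0.0
```

Request:
jog_arm(
  commands=[
    [[0,0,0],[0,0,0],0.2],
    [[0,0,0],[0,0,0],0.4],
    [[0,0,0],[0,0,0],1],
    [[0,0,0],[0,0,0],1],
    [[0,0,0],[0,0,0],1],
  ],
)

```text
clock: 19.95
ee_pos: [0.5905, 0.021, 0.0239]
eef_rot: [[-0.009, 1.0, 0.003], [1.0, 0.009, -0.0], [-0.0, 0.003, -1.0]]
contact_force: [-0.7, 0.2, 6.7]
finger_gap: 0.04
grasp_force: 60.0
```

Request:
jog_arm(
  commands=[
    [[0,0,0],[0,0,0],1],
    [[0,0,0],[0,0,-0.015],1],
    [[0,0,0],[0,0,-0.035],1],
    [[0,0,0],[0,0,-0.04],1],
    [[0,0,0],[0,0,-0.04],1],
  ],
)

```text
clock: 20.37
ee_pos: [0.5883, 0.0212, 0.1536]
eef_rot: [[-0.009, 1.0, -0.001], [1.0, 0.009, 0.0], [0.0, -0.001, -1.0]]
contact_force: [0.7, -0.5, -0.5]
finger_gap: 0.0398
grasp_force: 60.7
```

Request:
jog_arm(
  commands=[
    [[0,0,0],[0.0005,-0.013,0],1],
    [[0,0,0],[0.0015,-0.03,0],1],
    [[0,0,0],[0.0015,-0.03,0],1],
    [[0,0,0],[0.0015,-0.03,0],1],
    [[0,0,0],[0.0015,-0.024,0],1],
  ],
)

```text
clock: 20.78
ee_pos: [0.4594, 0.0266, 0.1525]
eef_rot: [[-0.009, 1.0, -0.0], [1.0, 0.009, -0.0], [-0.0, -0.0, -1.0]]
contact_force: [-0.3, -0.3, -1.4]
finger_gap: 0.0401
grasp_force: 60.8
```

Request:
jog_arm(
  commands=[
    [[0,0,0],[0.0008,-0.0075,0.01],1],
    [[0,0,0],[0,0,0.03],1],
    [[0,0,0],[0,0,0.035],1],
    [[0,0,0],[0,0,0.02],1],
    [[0,0,0],[0,0,0],1],
  ],
)

```text
clock: 21.2
ee_pos: [0.4518, 0.0274, 0.0546]
eef_rot: [[-0.009, 1.0, -0.005], [1.0, 0.009, 0.0], [0.0, -0.005, -1.0]]
contact_force: [-0.7, 0.3, -0.8]
finger_gap: 0.04
grasp_force: 60.8
```

Request:
jog_arm(
  commands=[
    [[0,0,0],[0,0,0],1],
    [[0,0,0],[0,0,0],1],
    [[0,0,0],[0,0,0],1],
    [[0,0,0],[0,0,0],1],
    [[0,0,0],[0,0,0],1],
  ],
)

```text
clock: 21.62
ee_pos: [0.4555, 0.0271, 0.0581]
eef_rot: [[-0.009, 1.0, 0.002], [1.0, 0.009, -0.0], [-0.0, 0.002, -1.0]]
contact_force: [-0.3, -0.4, -0.3]
finger_gap: 0.0402
grasp_force: 60.8
```

Request:
jog_arm(
  commands=[
    [[0,0,0],[0.0013,-0.0003,0.006],1],
    [[0,0,0],[0,0,0.007],1],
    [[0,0,0],[0,0,0.004],1],
    [[0,0,0],[0,0,0.001],1],
    [[0,0,0],[0,0,0.0005],1],
  ],
)

```text
clock: 22.03
ee_pos: [0.4536, 0.0285, 0.0378]
eef_rot: [[-0.009, 1.0, -0.002], [1.0, 0.009, 0.0], [0.0, -0.002, -1.0]]
contact_force: [0.1, -0.4, 0.6]
finger_gap: 0.04
grasp_force: 60.9
```

Request:
jog_arm(
  commands=[
    [[0,0,0],[0,0,0],1],
    [[0,0,0],[0,0,0.0005],1],
    [[0,0,0],[0,0,0],1],
    [[0,0,0],[0,0,0],1],
    [[0,0,0],[0,0,0],1],
  ],
)

```text
clock: 22.45
ee_pos: [0.4543, 0.0285, 0.0381]
eef_rot: [[-0.009, 1.0, 0.0], [1.0, 0.009, -0.0], [-0.0, 0.0, -1.0]]
contact_force: [-0.1, -0.0, -1.3]
finger_gap: 0.0405
grasp_force: 61.0
```

Request:
jog_arm(
  commands=[
    [[0,0,0],[0,0,0.0005],1],
    [[0,0,0],[0,0,0],1],
    [[0,0,0],[0,0,0.0005],1],
    [[0,0,0],[0,0,0],1],
    [[0,0,0],[0,0,0],1],
  ],
)

```text
clock: 22.87
ee_pos: [0.4544, 0.0285, 0.0378]
eef_rot: [[-0.009, 1.0, 0.001], [1.0, 0.009, -0.0], [-0.0, 0.001, -1.0]]
contact_force: [-1.5, -0.1, 11.0]
finger_gap: 0.0404
grasp_force: 61.9
```

Request:
jog_arm(
  commands=[
    [[0,0,0],[0,0,0],0.3],
    [[0,0,0],[0,0,0],0.1],
    [[0,0,0],[0,0,0],0],
    [[0,0,0],[0,0,0],0],
    [[0,0,0],[0,0,0],0],
  ],
)

```text
clock: 23.28
ee_pos: [0.4541, 0.0285, 0.0369]
eef_rot: [[-0.009, 1.0, -0.0], [1.0, 0.009, -0.0], [-0.0, -0.0, -1.0]]
contact_force: [-0.2, -0.6, -0.1]
finger_gap: 0.0854
grasp_force: 0.0
```

Request:
jog_arm(
  commands=[
    [[0,0,0],[0,0,-0.02],0],
    [[0,0,0],[0,0,-0.03],0],
    [[0,0,0],[0,0,-0.035],0],
    [[0,0,0],[0,0,-0.035],0],
    [[0,0,0],[0.005,0.01,-0.005],0],
  ],
)

```text
clock: 23.7
ee_pos: [0.4655, 0.0331, 0.1668]
eef_rot: [[-0.009, 1.0, 0.006], [1.0, 0.009, -0.001], [-0.001, 0.006, -1.0]]
contact_force: [1.1, 0.1, 0.1]
finger_gap: 0.0857
grasp_force: 0.0
```

Request:
jog_arm(
  commands=[
    [[0,0,0],[0.015,0.03,0],0],
    [[0,0,0],[0.017,0.034,0],0],
    [[0,0,0],[0.017,0.034,0],0],
    [[0,0,0],[0.017,0.034,0],0],
    [[0,0,0],[0.01,0.018,0],0],
  ],
)

```text
clock: 24.12
ee_pos: [0.6175, 0.1127, 0.1621]
eef_rot: [[-0.009, 1.0, 0.003], [1.0, 0.009, 0.001], [0.001, 0.003, -1.0]]
contact_force: [1.5, -0.3, 0.6]
finger_gap: 0.085
grasp_force: 0.0
```

Request:
jog_arm(
  commands=[
    [[0,0,0],[0.002,0.005,0.01],0],
    [[0,0,0],[0,0,0.01],0],
    [[0,0,0],[0,0,0],0],
    [[0,0,0],[0,0,0],0],
    [[0,0,0],[0,0,0],0],
  ],
)

```text
clock: 24.53
ee_pos: [0.6165, 0.1122, 0.1415]
eef_rot: [[-0.008, 1.0, -0.002], [1.0, 0.008, -0.0], [-0.0, -0.002, -1.0]]
contact_force: [0.4, -0.5, 0.8]
finger_gap: 0.0857
grasp_force: 0.0
```

```bash
python3 -c "
from h import *
look('w5',['dropper_bottle'])
camera('side')
for n,g in(('jar_tall',(.4546,.028)),):
  for d in recognise('side',n)[:3]+cut_out('side',n)[:3]: print(n,round(d['p'],2),np.round(d['extent'],1),box(n,*g,P['side'],.014).round(1))
"
```

```text
24.5333 [0.6165 0.1122 0.1415] [[-0.008, 1.0, -0.002], [1.0, 0.008, -0.0], [-0.0, -0.002, -1.0]] [ 0.4 -0.5  0.8]
dropper_bottle [305. 209. 352. 284.] [0.621  0.1133] [[-0.2, -5.0, 1.1, 2.0], [0.8, -6.5, -2.0, 1.8]]
  mark [[0.6216, 0.1106]]
jar_tall 0.55 [382.1 226.5 408.8 271.6] [383.6 224.3 406.1 270.5]
jar_tall 0.45 [224.6 259.1 247.2 270.4] [383.6 224.3 406.1 270.5]
jar_tall 0.9 [383.9 226.6 407.  269.9] [383.6 224.3 406.1 270.5]
```

View pics/w5.png

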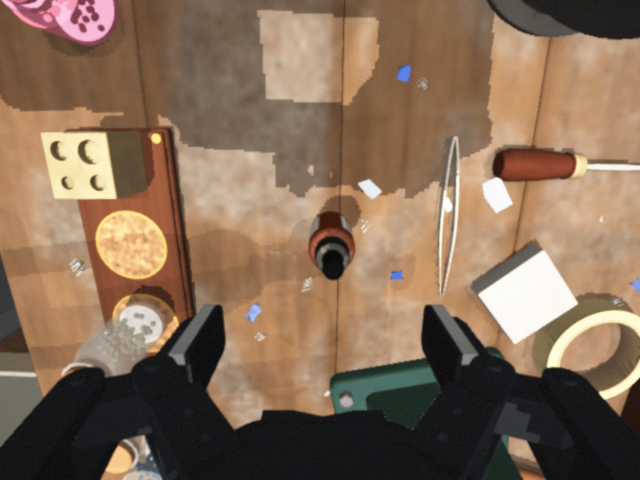

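Request:
jog_arm(
  commands=[
    [[0,0,0],[0,0.002,0.03],0],
    [[0,0,0],[0,0,0.03],0],
    [[0,0,0],[0,0,0.02],0],
    [[0,0,0],[0,0,0.01],0],
    [[0,0,0],[0,0,0.005],0],
  ],
)

```text
clock: 25.3
ee_pos: [0.6192, 0.1129, 0.0454]
eef_rot: [[-0.009, 1.0, -0.003], [1.0, 0.009, -0.0], [-0.0, -0.003, -1.0]]
contact_force: [-0.2, -0.3, 0.3]
finger_gap: 0.0854
grasp_force: 0.0
```

Request:
jog_arm(
  commands=[
    [[0,0,0],[0,0,0.005],0],
    [[0,0,0],[0,0,0.003],0],
    [[0,0,0],[0,0,0.002],0],
    [[0,0,0],[0,0,0],0],
    [[0,0,0],[0,0,0],0],
  ],
)

```text
clock: 25.72
ee_pos: [0.621, 0.113, 0.0378]
eef_rot: [[-0.009, 1.0, 0.001], [1.0, 0.009, -0.0], [-0.0, 0.001, -1.0]]
contact_force: [0.3, -0.7, 0.1]
finger_gap: 0.0855
grasp_force: 0.0
```

Request:
jog_arm(
  commands=[
    [[0,0,0],[-0.0008,-0.0005,0.0025],0],
    [[0,0,0],[0,0,0.0025],0],
    [[0,0,0],[0,0,0],0],
    [[0,0,0],[0,0,0],0],
    [[0,0,0],[0,0,0],0],
  ],
)

```text
clock: 26.13
ee_pos: [0.6199, 0.1122, 0.032]
eef_rot: [[-0.009, 1.0, -0.0], [1.0, 0.009, -0.0], [-0.0, -0.0, -1.0]]
contact_force: [-0.4, 0.5, 0.0]
finger_gap: 0.0854
grasp_force: 0.0
```

Request:
jog_arm(
  commands=[
    [[0,0,0],[0,0,0],0.2],
    [[0,0,0],[0,0,0],0.4],
    [[0,0,0],[0,0,0],0.5],
    [[0,0,0],[0,0,0],1],
    [[0,0,0],[0,0,0],1],
  ],
)

```text
clock: 26.55
ee_pos: [0.6201, 0.1122, 0.0322]
eef_rot: [[-0.009, 1.0, 0.0], [1.0, 0.009, -0.0], [-0.0, 0.0, -1.0]]
contact_force: [-0.7, 0.0, 3.2]
finger_gap: 0.0304
grasp_force: 58.8
```

Request:
jog_arm(
  commands=[
    [[0,0,0],[0,0,0],1],
    [[0,0,0],[0,0,0],1],
    [[0,0,0],[0,0,0],1],
    [[0,0,0],[0,0,0],1],
    [[0,0,0],[0,0,0],1],
  ],
)

```text
clock: 26.97
ee_pos: [0.6201, 0.1122, 0.0322]
eef_rot: [[-0.009, 1.0, 0.0], [1.0, 0.009, -0.0], [-0.0, 0.0, -1.0]]
contact_force: [-0.4, -0.4, 2.8]
finger_gap: 0.0303
grasp_force: 59.0
```

Request:
jog_arm(
  commands=[
    [[0,0,0],[0,0,-0.01],1],
    [[0,0,0],[0,0,-0.02],1],
    [[0,0,0],[0,0,-0.03],1],
    [[0,0,0],[0,0,-0.03],1],
    [[0,0,0],[-0.0006,-0.01,-0.005],1],
  ],
)

```text
clock: 27.38
ee_pos: [0.615, 0.1118, 0.1327]
eef_rot: [[-0.009, 1.0, 0.011], [1.0, 0.009, 0.001], [0.0, 0.011, -1.0]]
contact_force: [1.8, 0.7, 0.4]
finger_gap: 0.0308
grasp_force: 59.3
```

Request:
jog_arm(
  commands=[
    [[0,0,0],[-0.0014,-0.023,0],1],
    [[0,0,0],[-0.002,-0.03,0],1],
    [[0,0,0],[-0.002,-0.03,0],1],
    [[0,0,0],[-0.002,-0.03,0],1],
    [[0,0,0],[-0.0012,-0.025,0],1],
  ],
)

```text
clock: 27.8
ee_pos: [0.4687, 0.1014, 0.1268]
eef_rot: [[-0.009, 1.0, -0.002], [1.0, 0.009, -0.0], [-0.0, -0.002, -1.0]]
contact_force: [-0.8, 0.3, -1.1]
finger_gap: 0.0306
grasp_force: 59.3
```

Request:
jog_arm(
  commands=[
    [[0,0,0],[-0.001,-0.014,0],1],
    [[0,0,0],[0,-0.004,0.01],1],
    [[0,0,0],[0,0,0.02],1],
    [[0,0,0],[0,0,0.02],1],
    [[0,0,0],[0,0,0.01],1],
  ],
)

```text
clock: 28.22
ee_pos: [0.4524, 0.1004, 0.0657]
eef_rot: [[-0.009, 1.0, -0.002], [1.0, 0.009, -0.0], [-0.0, -0.002, -1.0]]
contact_force: [0.1, 0.1, 0.8]
finger_gap: 0.0306
grasp_force: 59.3
```

Request:
jog_arm(
  commands=[
    [[0,0,0],[0,0,0],1],
    [[0,0,0],[0,0,0],1],
    [[0,0,0],[0,0,0],1],
    [[0,0,0],[0,0,0],1],
    [[0,0,0],[0,0,0],1],
  ],
)

```text
clock: 28.63
ee_pos: [0.4547, 0.1005, 0.0678]
eef_rot: [[-0.009, 1.0, 0.002], [1.0, 0.009, 0.0], [-0.0, 0.002, -1.0]]
contact_force: [-0.1, -0.1, -1.1]
finger_gap: 0.0303
grasp_force: 59.3
```

```bash
python3 -c "
from h import *
s=get_state();print(s['ee_pos'])
im,p=look('w6',[])
z=s['ee_pos'][2]-.0322
print(box('dropper_bottle',*s['ee_pos'][:2],p,z).round(),[np.round(d['extent']) for d in recognise('wrist','dropper_bottle')[:2]])"
```

```text
[0.45469896 0.10053914 0.06780046]
28.6333 [0.4547 0.1005 0.0678] [[-0.009, 1.0, 0.002], [1.0, 0.009, 0.0], [-0.0, 0.002, -1.0]] [-0.1 -0.1 -1.1]
[285. 252. 366. 446.] [array([283., 256., 361., 418.])]
```

View pics/w6.png

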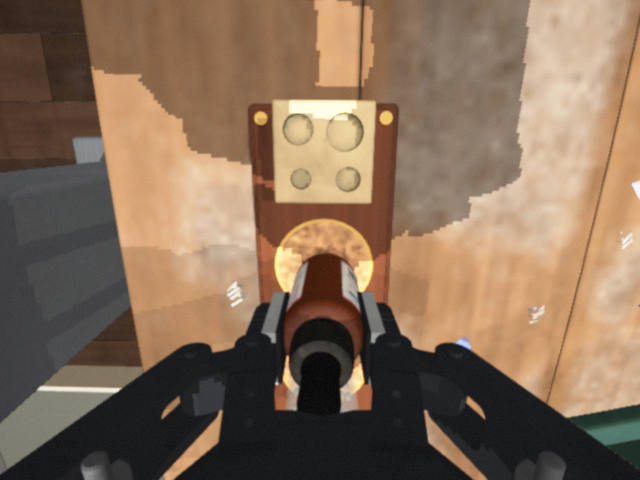

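Request:
jog_arm(
  commands=[
    [[0,0,0],[0.0015,-0.0005,0.007],1],
    [[0,0,0],[0,0,0.007],1],
    [[0,0,0],[0,0,0.004],1],
    [[0,0,0],[0,0,0.0015],1],
    [[0,0,0],[0,0,0],1],
  ],
)

```text
clock: 29.15
ee_pos: [0.4528, 0.1019, 0.0467]
eef_rot: [[-0.009, 1.0, -0.002], [1.0, 0.009, -0.0], [-0.0, -0.002, -1.0]]
contact_force: [0.7, -0.2, 0.1]
finger_gap: 0.0311
grasp_force: 59.3
```

Request:
jog_arm(
  commands=[
    [[0,0,0],[0,0,0.0005],1],
    [[0,0,0],[0,0,0],1],
    [[0,0,0],[0,0,0.0005],1],
    [[0,0,0],[0,0,0],1],
    [[0,0,0],[0,0,0],1],
  ],
)

```text
clock: 29.57
ee_pos: [0.4536, 0.102, 0.0466]
eef_rot: [[-0.009, 1.0, 0.0], [1.0, 0.009, -0.0], [-0.0, 0.0, -1.0]]
contact_force: [-0.2, 0.7, -0.2]
finger_gap: 0.0304
grasp_force: 59.3
```

Request:
jog_arm(
  commands=[
    [[0,0,0],[0,0,0.0005],1],
    [[0,0,0],[0,0,0],1],
    [[0,0,0],[0,0,0.0003],1],
    [[0,0,0],[0,0,0],1],
    [[0,0,0],[0,0,0],1],
  ],
)

```text
clock: 29.98
ee_pos: [0.4537, 0.102, 0.0461]
eef_rot: [[-0.009, 1.0, 0.0], [1.0, 0.009, -0.0], [-0.0, 0.0, -1.0]]
contact_force: [-0.6, -0.9, 5.8]
finger_gap: 0.0306
grasp_force: 59.7
```

Request:
jog_arm(
  commands=[
    [[0,0,0],[0,0,0],0.4],
    [[0,0,0],[0,0,0],0.2],
    [[0,0,0],[0,0,0],0],
    [[0,0,0],[0,0,0],0],
    [[0,0,0],[0,0,0],0],
  ],
)

```text
clock: 30.4
ee_pos: [0.4534, 0.102, 0.0456]
eef_rot: [[-0.009, 1.0, -0.0], [1.0, 0.009, -0.0], [-0.0, -0.0, -1.0]]
contact_force: [0.1, 0.2, -0.4]
finger_gap: 0.0851
grasp_force: 0.0
```

Request:
jog_arm(
  commands=[
    [[0,0,0],[0,0,-0.015],0],
    [[0,0,0],[0,0,-0.03],0],
    [[0,0,0],[0,0,-0.035],0],
    [[0,0,0],[0,0,-0.035],0],
    [[0,0,0],[0,0,-0.03],0],
  ],
)

```text
clock: 30.82
ee_pos: [0.4535, 0.102, 0.1927]
eef_rot: [[-0.009, 1.0, 0.001], [1.0, 0.009, -0.0], [-0.0, 0.001, -1.0]]
contact_force: [0.4, 0.1, 0.2]
finger_gap: 0.0853
grasp_force: 0.0
```

Request:
jog_arm(
  commands=[
    [[0,0,0],[0.02,0,-0.01],0],
    [[0,0,0],[0.04,0,0],0],
    [[0,0,0],[0.04,0,0],0],
    [[0,0,0],[0.04,0,0],0],
    [[0,0,0],[0.04,0,0],0],
  ],
)

```text
clock: 31.23
ee_pos: [0.4515, 0.2836, 0.2009]
eef_rot: [[-0.008, 1.0, 0.0], [1.0, 0.008, -0.0], [-0.0, 0.0, -1.0]]
contact_force: [1.1, -0.0, 0.0]
finger_gap: 0.0852
grasp_force: 0.0
```

Request:
jog_arm(
  commands=[
    [[0,0,0],[0.04,0,0],0],
    [[0,0,0],[0.02,0,0],0],
    [[0,0,0],[0,0,0],0],
    [[0,0,0],[0,0,0],0],
    [[0,0,0],[0,0,0],0],
  ],
)

```text
clock: 31.65
ee_pos: [0.4508, 0.3411, 0.2002]
eef_rot: [[-0.009, 1.0, -0.001], [1.0, 0.009, -0.001], [-0.001, -0.001, -1.0]]
contact_force: [0.1, 0.4, -0.8]
finger_gap: 0.0851
grasp_force: 0.0
```

```bash
python3 -c "
from h import *
ims={c:camera(c) for c in P}
a=cv2.resize(ims['top'][290:380,240:490,::-1],(800,288),interpolation=cv2.INTER_CUBIC)
b=cv2.resize(ims['side'][170:340,300:480,::-1],(330,312),interpolation=cv2.INTER_CUBIC)
o=np.zeros((600,800,3),np.uint8);o[:288]=a;o[288:,:330]=b;cv2.imwrite('pics/end.png',o)
M={'dropper_bottle':(.4538,.102),'jar_tall':(.4546,.0279),'jar_middle':(.4558,-.046),'jar_short':(.4569,-.1201)}
for n,g in M.items():
  obs=[]
  for c,p in P.items():
    b0=box(n,*g,p,.014)
    for f in(cut_out,recognise):
      for d in f(c,n):
        e=np.array(d['extent'],float)
        if abs(e-b0).max()<9: obs.append((p,e));break
  if obs:
    x,r=fit(n,obs,g,.014);print(n,g,x.round(4),r.round(1).reshape(-1,4).tolist())
"
```

```text
dropper_bottle (0.4538, 0.102) [0.4524 0.103 ] [[0.7, -2.1, -1.1, 0.3], [2.6, 2.1, -2.1, -0.3]]
jar_tall (0.4546, 0.0279) [0.4588 0.0253] [[-0.5, -2.6, 2.7, 1.5], [-2.0, 2.1, 0.2, -1.1], [-0.2, -3.6, -1.8, 2.5], [0.7, -2.8, 0.8, 1.8]]
jar_middle (0.4558, -0.046) [ 0.4496 -0.0478] [[0.0, -2.7, 0.5, 2.7], [-1.7, -3.7, 0.8, 2.4]]
jar_short (0.4569, -0.1201) [ 0.4553 -0.1195] [[0.5, 0.3, 0.5, -3.0], [-0.5, 0.1, 0.3, -2.7], [-0.2, -2.3, 6.8, 3.1], [-0.2, -2.6, 5.3, 7.0]]
```

View pics/end.png

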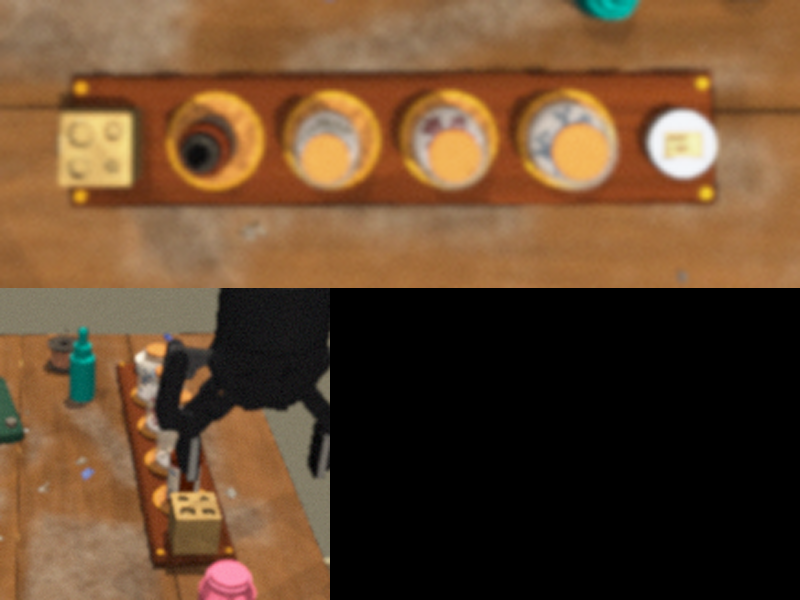

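```bash
python3 -c "
from plant import *
print(sign_off())"
```

```text
the job is handed in; nothing more can be done
None
```

The row is on the rail and handed in at about 32 s of the 93 s allowed. From the brass cube to the white tin it runs dropper bottle, tall jar, middle jar, short jar; the last top-camera picture shows each upright and close to the middle of its mark.

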